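# Set and lock the support stand's leg

## Robot

A 7-joint arm with a two-finger parallel gripper is mounted at the origin on a cart in front of the work surface, level with it; the furniture and walls round the work are solid. World frame = base frame: x ahead of the robot, y to its left, z up, the work surface at z = 0. Lengths are in m, angles in degrees, forces in N, time in s.
With the tool pointing down it reaches from about 0.4 to 0.85 m from the base axis. Payload 4.5 kg.
Tool frame: the origin (TCP) lies at the very end of the fingers, on their centre line; the grasp point (between the pads) lies 19 mm behind it; z points along the fingers, x is the direction in which the jaws open and shut, and the axes are right-handed (so a half turn about z gives the same grasp; the last joint's range is limited). The gripper opens to 88 mm and grips with 3 to 60 N. Pads are 18 mm wide; open, the fingers measure 123 mm over their backs; the gripper's body (75 mm by 187 mm) begins 45 mm behind the grasp point.
Start: joints at [73.786, 39.483, -11.15, 89.685, 9.013, 51.709, -12.324], TCP at [0.195, -0.594, 0.239] pointing down, gripper open.
Joint ranges: [-172.22, 172.22], [-26.19, 119.32], [-84.43, 86.54], [7.71, 146.69], [-57.33, 237.33], [2.42, 119.75], [-152.13, 152.13]. Speed limits (degrees/s): [147.25, 147.25, 180, 180, 180, 180, 180].

## Interface

Orientations are given as [roll, pitch, yaw] about the fixed x, y, z axes, in that order (R = Rz(yaw) Ry(pitch) Rx(roll)).
In Python, from rig import arm, planner, imaging gives the robot as it stands. Calls block until the motion is done:
- arm.move_pose(position, orientation): joint-space move of the TCP to a pose.
- arm.move_linear(position, v=0.15, rotation=None, contact_N=None): straight line of the TCP; rotation=None keeps the orientation; v is the mean speed in m/s. With contact_N (N) it stops when the force on the tool has changed by that much, and returns True; else False.
- arm.goto_joints(angles): joint-space move.
- arm.release() and arm.close(): open the fingers fully, or close them until they stop; the grip force is fixed at half the most.
- arm.dwell(seconds).
- planner.ik(position, orientation): joint angles nearest the present ones, or None.
- arm.read_state(): the state.
- imaging.get_image(name): name is "side" or "top"; returns (picture, depth): 384x512x3 uint8, red, green, blue; 384x512 float32, m along the optical axis (not along the pixel's ray), 0 where there is no reading.
- imaging.camera_model(name): a dict with "mtx" (3x3 intrinsics, pixels), "k1" (the pictures are not rectified: a ray, as slopes to the right and down, at radius r is drawn at 1 + k1 r^2 times it, then the intrinsics apply), "pose" (4x4, takes a point from camera to world coordinates). Camera axes: x right, y down, z forward; pixel columns grow to the right and rows downward; lengths in m; the calibration is good to about 2 mm. A picture is of the moment at which its call begins. camera_model takes no time and is no camera call.
A pose or a line that the arm cannot do raises arm.Unreachable and nothing moves.
- arm.finish_job(): hands the job in, once; it reports no verdict.
The state is a dict: "time_s": time; "q": joint angles; "joint_velocities": joint speeds; "effort": joint torques, N m; "tcp_pos": TCP position; "ee_rot": TCP orientation; "contact_force": force on the tool from outside, world axes, zero at the start; "wrist_torque": the same for the moment, N m; "width": finger opening in m.
Only numpy, scipy, OpenCV 4.12 (cv2) and the standard library are available. Lean on these libraries where they do the work, as an engineer would, in place of code of your own. Each camera call takes 0.05 s, during which the arm holds its last target. There are 200 camera calls.

## Task

The stand's sliding leg has just had a new head moulded on: lift it out of the open mould and lower it, pointed end first, into the collet on top of the support stand until its top ring groove is level with the top of the collet. Nothing else carries the leg there, so keep holding it upright at that mark and, without letting go, swing the upright wing of the cam lever fully round, clockwise from above, so that the collet locks. Finish still holding the locked leg, and leave the other things on the counter where they are.

Things in the scene. Friction and masses are not known exactly. Their poses are not given: they have to be found in the camera images.
- leg: loose sliding leg, 0.2 to 0.33 kg: upright steel bar, 18 mm thick, 74 mm long, lowest 9 mm tapered to 9 mm, with a black round moulded head on top (30 mm wide, 26 mm high). Ring grooves 14, 30 and 46 mm below the head. Origin at the centre of the lower end, z up the leg. It starts in the mould, the head's lowest 8 mm sunk in the cavity, 18 mm of it standing out above
- leg_mark (a point): on the leg's axis at the top ring groove, 60 mm above the lower end and 14 mm below the underside of the head
- leg_head (a point): the middle of the leg's head, 13 mm above the underside of the head and 13 mm below its top
- mould: open mould, fixed: 116x100 mm foot plate, risers and a 90x90 mm aluminium cavity plate, its flat top 96 mm above the counter, with a round cavity (33 mm wide, 8 mm deep) and under it a 20.5 mm through bore for the bar. Origin on the counter under the cavity's centre. Its other half lies at the back, unused. (Large hose coils fill the counter's far left, beside where the hand starts)
- stand_nose (a point): centre of the collet's mouth, level with the flat top of the collet, 100 mm above the counter, on the fixed support stand (116 mm round foot, upright tube, steel collet ring 43 mm across). Three jaws 30 mm deep stand 20.8 mm apart when open and close on the bar as the lever turns. The tube below is hollow: nothing stops the leg until its head meets the collet
- cam_lever (a joint): angle of the cam lever about the collet's upright axis: starts at 0 to 0.2 rad (open), fully closed against its stop at 1.0 rad; growing values turn it clockwise seen from above. It stays where it is left; turning it takes about 0.1 N m, somewhat more as the jaws bite
- lever_wing (a point): middle of the lever's flat upright aluminium wing, 35.5 mm out from the collet's axis and 30 mm above the collet's top. The wing spans radius 21 to 50 mm, is 11 mm thick, 8 to 52 mm above the collet's top: a finger that holds the leg's head sweeps it round when the hand turns about the leg's axis (the leg turns freely in the open collet)
- relay: bystander: black relay 28x28x37 mm, origin at its underside
- valve_spring: bystander: steel coil spring 32 mm wide, 46 mm high, origin at its underside
- spark_plug: bystander: rusty spark plug 63 mm long, origin at its underside
- tape_roll: bystander: roll of black tape 68 mm wide, 19 mm high, origin at its underside
- brake_cylinder: bystander: rusty brake cylinder 98 mm long, 34 mm thick, origin at its underside
- fuel_filter: bystander: white fuel filter 105 mm long, 44 mm thick, origin at its underside
Not all that is in view belongs to the job. What is shaped like the leg but blue or green is not meant.

How it is judged:
By the outcome, as a careful person would: the job done as asked, in the order asked, and still so for the second after the job is handed in, while the arm keeps its last pose, push and grip.
It also fails if it takes over 58 s, if anything falls off the work surface, if the arm or the gripper's body presses on something with over 40 N, if the wrist force passes 120 N, or if a joint passes its speed limit or range.

## Working session

There is one attempt and no reset: what is moved stays moved. The work goes in short steps, each a Python script; the robot and the scene stay as the last script left them, time stands still between calls to the robot, and variables do not carry over. Pictures are saved under pics/ and viewed, about 8 in all and at most 12, crops included, and the job is handed in when it is done.

```bash
ls; mkdir -p pics
cat > h.py <<'E'
import numpy as np, cv2
from rig import arm, planner, imaging
def shot(name,fn,crop=None,s=1):
    im,d=imaging.get_image(name); np.savez('pics/'+fn+'.npz',im=im,d=d)
    view(im,fn,crop,s); return im,d
def view(im,fn,crop=None,s=1):
    if crop: u0,v0,u1,v1=crop; im=im[v0:v1,u0:u1]
    im=cv2.resize(im,None,fx=s,fy=s,interpolation=cv2.INTER_CUBIC)
    cv2.imwrite('pics/'+fn+'.png',im[...,::-1])
def ray(name,u,v):
    m=imaging.camera_model(name); K=np.array(m['mtx']); 
    p=cv2.undistortPoints(np.array([[[u,v]]],float),K,np.array([m['k1'],0,0,0,0.]))[0,0]
    T=np.array(m['pose']); return T[:3,3],T[:3,:3]@np.array([p[0],p[1],1.])
def at_z(name,u,v,z):
    o,r=ray(name,u,v); return o+r*(z-o[2])/r[2]
def at_d(name,u,v,d):
    o,r=ray(name,u,v); return o+r*d
def proj(name,P):
    m=imaging.camera_model(name);T=np.array(m['pose']);c=T[:3,:3].T@(np.array(P)-T[:3,3])
    a=c[:2]/c[2];a=a*(1+m['k1']*(a@a));K=np.array(m['mtx']);return K[:2,:2]@a+K[:2,2]
E
python3 - <<'E'
from h import *
for n in('side','top'):
    shot(n,n+'0',None,1.5); m=imaging.camera_model(n); print(n,m['k1'],np.round(m['pose'],3).tolist(),np.round(m['mtx'],1).tolist())
print(arm.read_state())
E
```

```text
pics
side -0.03937568999826009 [[-0.835, -0.372, 0.406, 0.182], [-0.55, 0.54, -0.637, 0.542], [0.017, -0.755, -0.655, 0.715], [0.0, 0.0, 0.0, 1.0]] [[390.3, 0.0, 247.5], [0.0, 390.3, 188.0], [0.0, 0.0, 1.0]]
top -0.028843498323990236 [[-0.013, -0.998, 0.064, 0.469], [-1.0, 0.013, -0.011, -0.081], [0.01, -0.064, -0.998, 1.477], [0.0, 0.0, 0.0, 1.0]] [[471.6, 0.0, 253.0], [0.0, 471.6, 190.5], [0.0, 0.0, 1.0]]
{'time_s': 0.1, 'q': array([ 73.78523914,  39.52832171, -11.14640152,  89.737604  ,
         9.01172039,  51.70936981, -12.32335037]), 'joint_velocities': array([-0.04026663, -0.00460182, -0.04133282, -0.14278745, -0.01241682,
       -0.05402722, -0.11791568]), 'effort': array([-3.54824231e-03, -5.28502393e+01, -1.27174225e+00, -1.53838313e+01,
       -5.26304485e-02,  1.96128938e-03,  3.12328450e-05]), 'tcp_pos': array([ 0.19450533, -0.5933764 ,  0.23799747]), 'ee_rot': array([ 1.79994704e+02,  9.33592450e-02, -7.18430854e+01]), 'contact_force': array([-0.40696088, -0.53162834,  0.16067061]), 'wrist_torque': array([-0.01349893,  0.02152252, -0.02898138]), 'width': 0.08798236866622955}
```

View pics/side0.png

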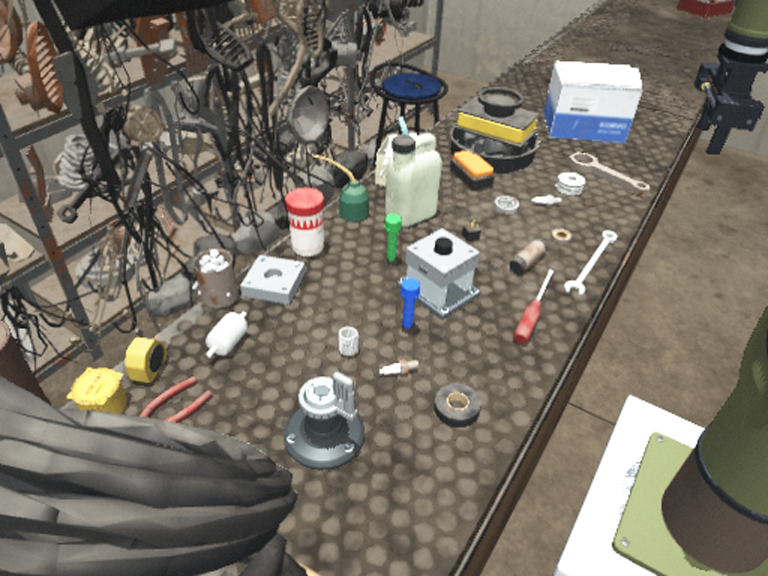

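View pics/top0.png

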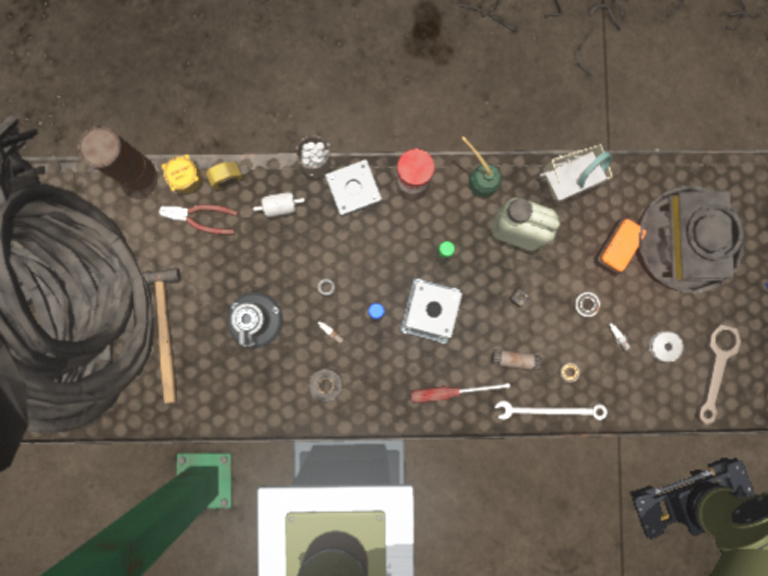

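Side view: the black head in the mould is at (443,246), the blue pin at (410,290) and the green pin at (393,225); the stand is at (325,400), with its wing at (344,395). The black one standing in the mould fits the leg's description. I'll confirm that in an enlarged montage.

Run:
```python
from h import *
S=np.load('pics/side0.npz')['im'];T=np.load('pics/top0.npz')['im']
def c(im,u,v,w=25,h=18): 
    o=cv2.resize(im[v-h:v+h,u-w:u+w],(400,288),interpolation=cv2.INTER_CUBIC)
    for k in range(0,2*w,5): cv2.line(o,(k*8,0),(k*8,6 if k%10 else 12),(255,0,0),1)
    for k in range(0,2*h,5): cv2.line(o,(0,k*8),(6 if k%10 else 12,k*8),(255,0,0),1)
    return o
view(np.vstack([np.hstack([c(S,295,170),c(S,215,270)]),np.hstack([c(T,288,206),c(T,168,214)])]),'m1')
```

```text
(no output)
```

View pics/m1.png

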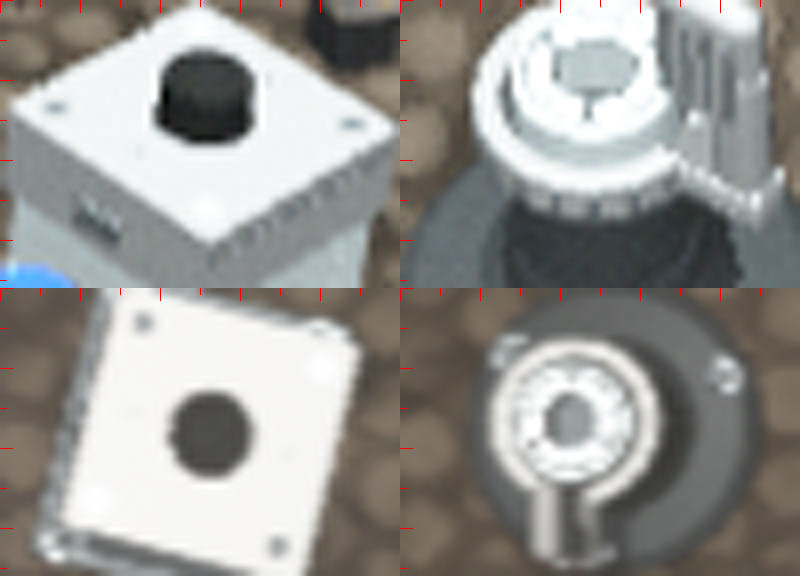

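The black head is the leg, standing in the aluminium mould. Side crop: head top at (295.3,160.9) px and collet mouth at (213.9,259.9). Top crop: head at (288.9,205.8), mouth at (163.9,211.8), with the wing pointing toward the robot.

Run:
```python
from h import *
print('leg',at_z('top',288.9,205.75,.114),at_z('side',295.25,160.9,.114))
print('nose',at_z('top',163.9,211.75,.1),at_z('side',213.9,259.9,.1))
n=at_z('top',163.9,211.75,.1)
def cloud(name,f):
    d=np.load(f)['d']; v,u=np.nonzero(d>0); m=imaging.camera_model(name)
    p=cv2.undistortPoints(np.stack([u,v],1)[:,None].astype(float),np.array(m['mtx']),np.array([m['k1'],0,0,0,0.]))[:,0]
    T=np.array(m['pose']); z=d[v,u]; return (np.c_[p,np.ones(len(p))]*z[:,None])@T[:3,:3].T+T[:3,3]
for nm in('side','top'):
    P=cloud(nm,f'pics/{nm}0.npz')
    s=P[(np.hypot(*(P[:,:2]-n[:2]).T)<.075)&(P[:,2]>.115)&(P[:,2]<.17)]
    print(nm,'wing',len(s),np.median(s,0),s.min(0),s.max(0))
    t=s[s[:,2]>.145]; print(len(t),t.mean(0),t.min(0),t.max(0))
    l=at_z('side',295.25,160.9,.114)
    s=P[(np.hypot(*(P[:,:2]-l[:2]).T)<.02)&(P[:,2]>.106)]; print('head',len(s),(s.min(0)+s.max(0))/2,s.max(0)[2])
    s=P[(np.hypot(*(P[:,:2]-n[:2]).T)<.021)&(P[:,2]>.09)&(P[:,2]<.105)]; print('collet',len(s),(s.min(0)+s.max(0))/2,np.median(s[:,2]))
```

```text
leg [ 0.51087842 -0.19920711  0.114     ] [ 0.51215961 -0.19971769  0.114     ]
nose [0.49851472 0.16457979 0.1       ] [0.49847807 0.16409939 0.1       ]
side wing 226 [0.45943112 0.16789476 0.13841891] [0.44700146 0.15811597 0.11510319] [0.47565269 0.17027285 0.15394479]
81 [0.46156878 0.165516   0.15028632] [0.44898189 0.15834608 0.1450046 ] [0.47565269 0.16982829 0.15394479]
head 78 [ 0.51088666 -0.19993722  0.11044836] 0.11458315572144662
collet 263 [0.49843363 0.16466588 0.09676995] 0.09908417851790308
top wing 59 [0.4604069  0.1609439  0.14759522] [0.44597153 0.15742233 0.11660679] [0.47444377 0.16710838 0.15618474]
37 [0.46182242 0.16279208 0.15009001] [0.44917837 0.15808082 0.1458674 ] [0.47444377 0.16710838 0.15618474]
head 73 [ 0.51173101 -0.19975274  0.11216503] 0.118151248636712
collet 112 [0.49928456 0.16430616 0.09708255] 0.09826567569038736
```

Run:
```python
from h import *
L=[.5113,-.1996];N=[.4987,.1643]
for p in(L+[.098],L+[.26]):
  for y in(-120,60): print(p,y,np.round(planner.ik(p,[180,0,y]),0) if planner.ik(p,[180,0,y]) is not None else None)
for y in(70,60,40,20,0,-20,-35,-110,-120,-140,-160,-180,-200,-215):
  q=planner.ik(N+[.124],[180,0,y]); print(y,None if q is None else np.round(q,0))
```

```text
[0.5113, -0.1996, 0.098] -120 [ 14.  46.   4. 110.  -7.  24. -96.]
[0.5113, -0.1996, 0.098] 60 [ 33.  48. -29. 109.  41.  33.  38.]
[0.5113, -0.1996, 0.26] -120 [  13.   32.    5.  102.   -4.   46. -100.]
[0.5113, -0.1996, 0.26] 60 [ 44.  38. -46. 100.  32.  56.  44.]
70 [ -2.  46. -35. 112.  44.  37.   3.]
60 [ -3.  46. -34. 112.  43.  35.  -5.]
40 [ -6.  44. -28. 112.  38.  33. -20.]
20 [-10.  44. -22. 112.  31.  30. -34.]
0 [-14.  43. -16. 113.  24.  28. -47.]
-20 [-17.  42. -10. 113.  16.  26. -59.]
-35 [-20.  42.  -6. 113.   9.  25. -68.]
-110 [ -31.   43.   14.  113.  -22.   26. -111.]
-120 [ -33.   44.   16.  114.  -26.   26. -117.]
-140 [ -36.   45.   22.  114.  -34.   28. -130.]
-160 [ -40.   46.   28.  114.  -42.   31. -141.]
-180 [ 14.  61. -72. 111.  67.  65.  93.]
-200 [ 14.  61. -72. 111.  67.  65.  73.]
-215 [ 14.  61. -72. 111.  67.  65.  58.]
```

Run:
```python
from h import *
L=[.5113,-.1996];R=[180,0,60]
arm.move_pose(L+[.24],R)
print(arm.move_linear(L+[.13]), arm.move_linear(L+[.099],v=.05,contact_N=12))
s=arm.read_state();print(s['time_s'],s['tcp_pos'],s['ee_rot'],s['contact_force'])
shot('side','g0',(220,60,380,180),5)
arm.close()
s=arm.read_state();print(s['time_s'],s['width'],s['tcp_pos'],s['contact_force'],s['wrist_torque'])
```

```text
False False
3.5833 [ 0.51142355 -0.19949603  0.09900241] [ 1.79998826e+02 -8.09789293e-03  6.00037743e+01] [-0.45013754 -0.30451272  0.55814774]
4.5583 0.02882096047616161 [ 0.51107845 -0.19992638  0.09898936] [-0.60890915 -0.91228567  0.91637212] [-0.16993404  0.03222289  0.04203264]
```

View pics/g0.png

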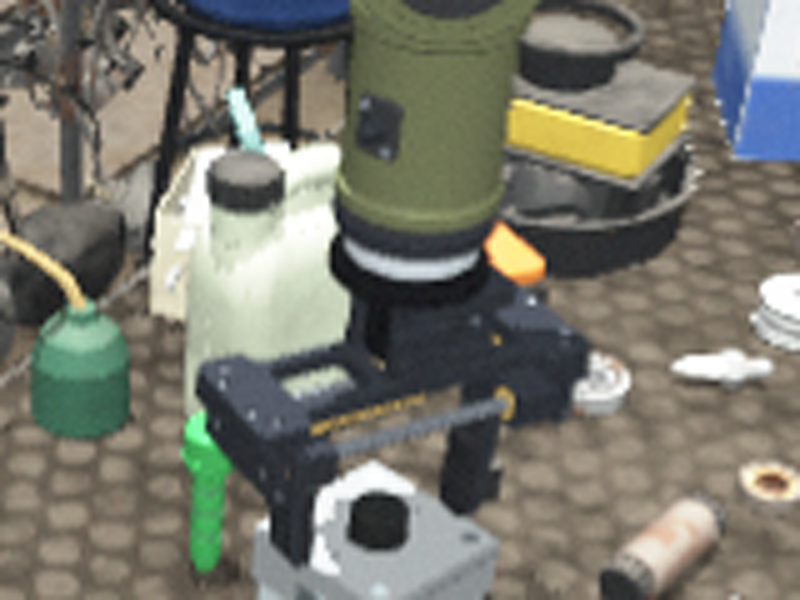

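Run:
```python
from h import *
L=[.5111,-.1997];N=[.4987,.1643]
arm.move_linear(L+[.13],v=.05); s=arm.read_state();print(s['width'],s['contact_force'])
arm.move_linear(L+[.26],v=.15)
arm.move_linear(N+[.26],v=.15)
arm.move_linear(N+[.20],v=.1)
arm.dwell(.3)
s=arm.read_state();print(s['time_s'],s['width'],s['tcp_pos'],s['ee_rot'],s['contact_force'],s['wrist_torque'])
im,d=shot('side','c0',(150,170,290,275),5.6)
```

```text
0.029346798575092498 [ 0.78850827  0.0661003  -2.07681334]
9.9667 0.029238314065799985 [0.49891995 0.16438705 0.20042228] [ 1.79967868e+02 -3.69916808e-02  5.99937233e+01] [ 0.59446022 -0.39954976 -2.20335934] [ 0.01231831 -0.16521914 -0.02505005]
```

View pics/c0.png

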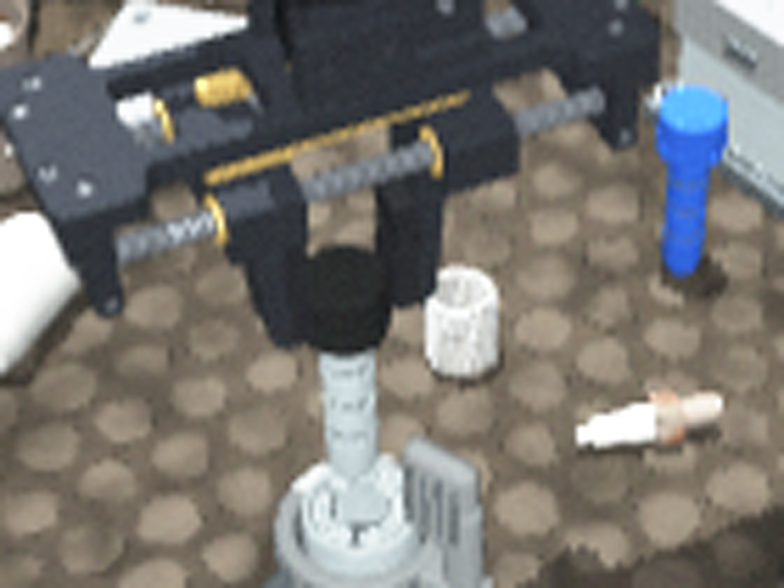

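The leg is held upright over the mouth, with grooves at crop (350,372), (350,404) and (350,436) and the mouth at about (358,510). The wing is at (440,490). I'll check these against the projected positions.

Run:
```python
from h import *
s=arm.read_state();t=s['tcp_pos']
cam=np.array(imaging.camera_model('side')['pose'])[:2,3]; f=cam-t[:2]; f=f/np.hypot(*f)*.009
c=lambda P:np.round((proj('side',P)+.5-[150,170])*5.6,1)
for dz in(-.011,-.025,-.041,-.057):
    print(dz,'front',c([*(t[:2]+f),t[2]+dz]))
for dz in(.015,-.011): print('head axis',c([*t[:2],t[2]+dz]))
for p in ([.4987,.1643,.1],[.4987,.1643,.1154]): print(c(p))
im=np.load('pics/c0.npz')['im']
for v in (234,236,239,241,245,247,250): print(v,im[v,200:226].mean(1).round().astype(int))
for u in (210,211,212,213,214): print(u,im[222:256,u].mean(1).round().astype(int))
```

```text
-0.011 front [349.7 353.4]
-0.025 front [351.5 382.4]
-0.041 front [353.5 414.7]
-0.057 front [355.5 446. ]
head axis [344.9 277.2]
head axis [348.4 333.1]
[359.8 506.3]
[358.  478.4]
234 [154 152 137 108 121 118 113 188 207 197 187 186 185 197 204 185 182 117
 120 110 135 131 140 144 139 133]
236 [158 156 147  95 119 129 123 186 213 197 196 181 178 197 167 201 182 133
 148 151 151 152 155 157 158 156]
239 [131 132 117 123 126 133 138 155 198 210 215 219 219 218 204 193 182 134
 121 128 145 146 145 154 153 154]
241 [114 120 122 124 128 149 156 178 208 187 217 218 217 212 180 183 217 115
 108 105 105 108 121 121 107 120]
245 [126 116 112 115 118 103 121 128 203 209 214 219 219 216 210 196 185 153
 128 140 148 153 153 149 139 114]
247 [130 108 105 109 109 114 118 119 197 183 174 205 205 190 183 188 196 144
 142 147 152 153 155 144 145 142]
250 [102 106 105 113 114 112 116 126 158 196 211 213 215 215 208 197 182 141
 145 150 148 149 170 195 198 199]
210 [ 45  43  47  44  40  45  44  40  43  46  41  93 187 217 196 205 220 215
 214 217 217 215 216 214 214 174 201 219 211 206 203 199 205 230]
211 [ 42  47  48  46  38  39  40  38  42  44  43  94 186 219 181 204 225 219
 220 218 186 201 221 219 219 205 202 211 213 207 210 206 201 219]
212 [ 43  44  47  41  42  42  43  38  45  41  39  95 185 217 178 201 223 219
 219 217 183 202 221 219 218 205 205 217 215 212 211 208 208 202]
213 [ 43  50  45  40  39  38  39  39  42  42  44 125 197 212 197 215 222 218
 214 212 199 202 215 216 214 190 194 212 215 212 209 207 206 193]
214 [ 43  47  49  43  37  38  40  44  41  41  41 152 204 178 167 196 205 204
 207 180 163 193 207 210 208 183 206 220 208 206 203 202 195 218]
```

```bash
cat >> h.py <<'E'
def cloud(name,d,box):
    u0,v0,u1,v1=box; vv,uu=np.mgrid[v0:v1,u0:u1]; vv=vv.ravel();uu=uu.ravel(); z=d[vv,uu]; k=z>0; uu,vv,z=uu[k],vv[k],z[k]
    m=imaging.camera_model(name); p=cv2.undistortPoints(np.stack([uu,vv],1)[:,None].astype(float),np.array(m['mtx']),np.array([m['k1'],0,0,0,0.]))[:,0]
    T=np.array(m['pose']); return (np.c_[p,np.ones(len(p))]*z[:,None])@T[:3,:3].T+T[:3,3]
def fitaxis(P,r,c0):
    from scipy.optimize import least_squares
    zm=P[:,2].mean()
    f=lambda q:np.hypot(P[:,0]-q[0]-q[2]*(P[:,2]-zm),P[:,1]-q[1]-q[3]*(P[:,2]-zm))-r
    s=least_squares(f,[*c0,0,0],loss='soft_l1',f_scale=.001); return zm,s.x,np.median(abs(s.fun))
E
python3 - <<'E'
from h import *
d=np.load('pics/c0.npz')['d'];t=arm.read_state()['tcp_pos']
P=cloud('side',d,(209,236,216,250)); P=P[np.hypot(P[:,0]-t[0],P[:,1]-t[1])<.02]
print(len(P),t,fitaxis(P,.009,t[:2]))
H=cloud('side',d,(206,220,218,231)); H=H[np.hypot(H[:,0]-t[0],H[:,1]-t[1])<.025]
print(len(H),fitaxis(H,.015,t[:2]))
C=cloud('side',np.load('pics/side0.npz')['d'],(200,245,228,283));C=C[(np.hypot(C[:,0]-t[0],C[:,1]-t[1])>.0185)&(np.hypot(C[:,0]-t[0],C[:,1]-t[1])<.025)&(C[:,2]<.092)&(C[:,2]>.07)]
print(len(C),fitaxis(C,.0215,t[:2]))
for v,u in((235.5,211.8),(236.3,211.8),(242.3,211.8),(247.4,211.8)):
    o,r=ray('side',u,v); 
    for c in (t[:2],):
        # intersect with bar cylinder
        q=np.roots([r[:2]@r[:2],2*r[:2]@(o[:2]-c),(o[:2]-c)@(o[:2]-c)-.009**2]); print(v,(o+r*np.min(q.real))[2]-t[2], d[int(round(v)),212])
E
```

```text
98 [0.4988753  0.16434122 0.20032811] (np.float64(0.15766029900778109), array([ 0.50147735,  0.16242977, -0.01671059, -0.01206946]), np.float64(0.00043785922297127997))
131 (np.float64(0.20926185647074994), array([ 0.50201805,  0.16166188,  0.01386321, -0.22689934]), np.float64(0.0011844087114437959))
66 (np.float64(0.08819688576840515), array([ 0.50000769,  0.16333713, -0.2992201 ,  0.32989522]), np.float64(0.0010167391957765278))
235.5 -0.01872206509064972 0.71850914
236.3 -0.02088837650228631 0.71850914
242.3 -0.03745532636482157 0.7303374
247.4 -0.05200107184513608 0.7356116
```

The depth fit and the bar's columns agree. The leg is upright but sits about 2.8 mm along tool +y from the TCP axis, and about 1 mm high. I'll correct for both, then insert with contact stops.

```bash
cat >> h.py <<'E'
N=np.array([.4987,.1643]);D=.0028
def tcp(yaw,z,N=N,D=D):
    a=np.radians(yaw); return [*(N-D*np.array([np.sin(a),-np.cos(a)])),z]
def st():
    s=arm.read_state();print(round(s['time_s'],2),'w%.4f'%s['width'],s['tcp_pos'].round(4),s['ee_rot'].round(2),'F',s['contact_force'].round(1),'M',s['wrist_torque'].round(3));return s
E
python3 - <<'E'
from h import *
arm.move_linear(tcp(60,.20),v=.05);arm.dwell(.2);st()
for z in(.18,.165,.15,.135,.1255):
    c=arm.move_linear(tcp(60,z),v=.04,contact_N=8);st()
    if c: print('contact');break
shot('side','i0',(150,200,270,290),6.5)
E
```

```text
10.47 w0.0288 [0.4963 0.1657 0.2   ] [-180.    0.   60.] F [ 1.  -0.3 -2.7] M [-0.002 -0.104 -0.074]
11.12 w0.0291 [0.4962 0.1658 0.1799] [-179.99    0.     60.01] F [-0.5  0.3 -2.1] M [ 0.068 -0.153  0.021]
11.64 w0.0295 [0.4962 0.1657 0.1648] [-1.7998e+02  2.0000e-02  6.0010e+01] F [ 0.4 -0.5 -1.9] M [ 0.093 -0.187  0.006]
12.17 w0.0287 [0.4962 0.1657 0.1498] [-1.7998e+02  2.0000e-02  6.0010e+01] F [-0.2 -0.5 -1.9] M [ 0.002 -0.148 -0.025]
12.69 w0.0292 [0.4962 0.1657 0.1348] [-1.7998e+02  2.0000e-02  6.0010e+01] F [ 0.5  0.4 -1.1] M [ 0.049 -0.183 -0.05 ]
13.08 w0.0290 [0.4961 0.1656 0.1252] [-1.7998e+02  3.0000e-02  6.0010e+01] F [-0.  -0.1 -1.9] M [ 0.    -0.151  0.036]
```

View pics/i0.png

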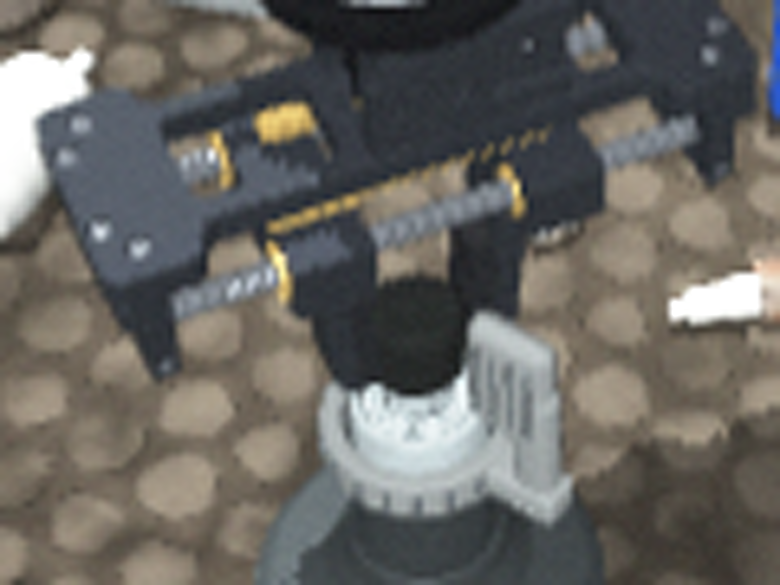

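Inserted with no contact; the head's bottom edge is at crop (415,393), and the wing is still at its start position. Next I'll calculate the head height from both pictures.

Run:
```python
from h import *
def zc(u,v,c,r):
    o,k=ray('side',u,v);q=np.roots([k[:2]@k[:2],2*k[:2]@(o[:2]-c),(o[:2]-c)@(o[:2]-c)-r*r]);return (o+k*np.min(q.real))[2]
a=np.radians(60);t=np.array([.4989,.16435,.2003])
for D_ in(.0022,.0028,.0034):
    c=t[:2]+D_*np.array([np.sin(a),-np.cos(a)])
    print(D_,'origin-tcp from grooves/underside:',[round(zc(212,v,c,.0088)-t[2]-h,4) for v,h in((236.3,.060),(242.3,.044),(247.4,.028))],round(zc(212,232.9,c,.015)-t[2]-.074,4))
im=np.load('pics/i0.npz')['im']
for u in(211,212,213,214,215): print(u,im[238:268,u].mean(1).round().astype(int))
for v in (259,259.5,260,260.5): print(v,zc(213,v,N,.015))
d=np.load('pics/i0.npz')['d'];print('collet top ref', [at_d('side',u,v,d[v,u]).round(4) for u,v in((213,263),(209,263),(218,263),(213,265))])
```

```text
0.0022 origin-tcp from grooves/underside: [np.float64(-0.0834), np.float64(-0.0839), np.float64(-0.0825)] -0.0815
0.0028 origin-tcp from grooves/underside: [np.float64(-0.084), np.float64(-0.0846), np.float64(-0.0831)] -0.0821
0.0034 origin-tcp from grooves/underside: [np.float64(-0.0847), np.float64(-0.0852), np.float64(-0.0837)] -0.0828
211 [113 143 148 144  95  45  42  42  45  45  42  42  42  46  46  46  45  39
  39  39  42  40  67 177 199 216 239 238 238 232]
212 [127 137 150 129  78  46  45  44  46  47  46  43  42  45  52  46  41  38
  40  40  40  44  43 176 213 215 217 233 210 201]
213 [123 131 137 122  80  39  40  42  45  48  42  46  41  46  50  48  44  39
  40  40  46  40  40 179 216 190 208 190 176 203]
214 [125 120 114  93  56  44  47  45  42  45  42  41  46  48  50  44  43  41
  39  39  39  44  40 178 217 189 196 227 217 205]
215 [123 118 116 101  67  44  43  45  44  41  46  43  41  46  48  45  42  43
  37  41  44  38  68 179 212 195 210 232 235 227]
259 0.12156017508544248
259.5 0.12004831038971775
260 0.118532026350186
260.5 0.11701130002367088
collet top ref [array([0.4955, 0.171 , 0.0997]), array([0.5022, 0.1752, 0.0991]), array([0.4862, 0.1669, 0.1019]), array([0.4957, 0.1711, 0.0933])]
```

The height estimates for leg origin minus TCP spread from -82 to -85 mm. To settle it, I'll let the head touch the collet top very gently as a physical datum, then rise 14 mm.

Run:
```python
from h import *
arm.move_linear(tcp(60,.115),v=.04,contact_N=6);st()
c=arm.move_linear(tcp(60,.1055),v=.01,contact_N=5);s=st();print(c)
z=s['tcp_pos'][2]
if c:
    arm.move_linear(tcp(60,z+.014),v=.03);arm.dwell(.2);st();print('z0',z)
```

```text
13.55 w0.0295 [0.4961 0.1656 0.1147] [-1.7998e+02  3.0000e-02  6.0010e+01] F [-0.8 -0.7 -1.8] M [-0.002 -0.169 -0.015]
14.12 w0.0292 [0.4964 0.1657 0.1104] [179.98  -0.    60.  ] F [-0.5 -0.5  4.9] M [-0.065 -0.049 -0.022]
True
14.97 w0.0289 [0.4961 0.1656 0.1242] [-1.7994e+02  1.1000e-01  5.9990e+01] F [ 0.1  0.1 -1.8] M [-0.008 -0.163 -0.003]
z0 0.11038600332409944
```

```bash
cat > turn.py <<'E'
import sys
from h import *
y0,y1,dy=map(float,sys.argv[1:4]); lim=float(sys.argv[4])
y=y0
while y>y1:
    y-=dy; arm.move_linear(tcp(y,.1245),v=.03,rotation=[180,0,y])
    s=arm.read_state(); print('%.0f t%.2f w%.4f z%.4f yaw%.2f'%(y,s['time_s'],s['width'],s['tcp_pos'][2],s['ee_rot'][2]),'F',s['contact_force'].round(1),'M',s['wrist_torque'].round(2))
    if abs(s['wrist_torque'][2])>lim or np.linalg.norm(s['contact_force'])>25: print('stop');break
E
python3 turn.py 60 20 8 1.0
```

```text
52 t15.26 w0.0292 z0.1245 yaw52.18 F [ 0.1  0.  -1.8] M [ 0.06 -0.15 -0.04]
44 t15.55 w0.0284 z0.1245 yaw44.25 F [-0.6 -0.8 -3.2] M [-0.25 -0.26  0.03]
36 t15.84 w0.0294 z0.1243 yaw36.20 F [-0.3 -4.4 -1. ] M [-0.97 -0.32  0.14]
28 t16.13 w0.0296 z0.1243 yaw28.22 F [ 0.2 -4.5 -1.3] M [-1.01 -0.19  0.11]
20 t16.43 w0.0289 z0.1243 yaw20.21 F [-0.4 -5.2 -1.8] M [-1.04 -0.04  0.11]
```

The wing was picked up near yaw 40, as predicted. Continuing in smaller steps.

```bash
python3 turn.py 20 0 4 .5 && python3 turn.py 0 -24 2 .6
```

```text
16 t16.68 w0.0289 z0.1243 yaw16.17 F [-1.2 -4.6 -0.7] M [-1.16  0.02  0.04]
12 t16.93 w0.0291 z0.1243 yaw12.17 F [-1.3 -5.5  0. ] M [-1.17  0.1   0.08]
8 t17.18 w0.0290 z0.1243 yaw8.17 F [-0.8 -5.2 -0.8] M [-1.21  0.09  0.04]
4 t17.43 w0.0292 z0.1243 yaw4.16 F [-1.1 -6.   0.9] M [-1.23  0.15  0.06]
0 t17.68 w0.0290 z0.1242 yaw0.15 F [-1.2 -6.1  0.5] M [-1.25  0.16  0.03]
-2 t17.93 w0.0292 z0.1242 yaw-1.83 F [-0.9 -5.7  0.3] M [-1.28  0.19  0.09]
-4 t18.18 w0.0291 z0.1242 yaw-3.83 F [-1.8 -6.8  0.1] M [-1.33  0.2   0.1 ]
-6 t18.43 w0.0289 z0.1242 yaw-5.82 F [-0.5 -5.7  0.1] M [-1.38  0.27  0.14]
-8 t18.68 w0.0292 z0.1242 yaw-7.81 F [-1.8 -6.2  1.9] M [-1.35  0.21  0.16]
-10 t18.93 w0.0293 z0.1242 yaw-9.79 F [-2.4 -6.9  1.2] M [-1.38  0.26  0.22]
-12 t19.18 w0.0290 z0.1242 yaw-11.78 F [-1.6 -6.   1.8] M [-1.4   0.3   0.21]
-14 t19.43 w0.0292 z0.1242 yaw-13.77 F [-1.8 -6.2  1.6] M [-1.39  0.33  0.29]
-16 t19.68 w0.0289 z0.1242 yaw-15.75 F [-1.9 -7.   2.3] M [-1.43  0.35  0.38]
-18 t19.93 w0.0291 z0.1242 yaw-17.74 F [-2.3 -8.2  2.8] M [-1.61  0.43  0.45]
-20 t20.18 w0.0289 z0.1242 yaw-19.71 F [-5.1 -8.1  3.5] M [-1.74  0.53  0.61]
stop
```

Run:
```python
from h import *
im,d=shot('side','t0',(150,200,270,290),6.5); st()
it,dt=imaging.get_image('top'); np.savez('pics/t0t.npz',im=it,d=dt)
def wing(f,box):
    d=np.load(f)['d'];P=cloud('side',d,box);r=np.hypot(P[:,0]-N[0],P[:,1]-N[1])
    s=P[(r>.036)&(r<.052)&(P[:,2]>.118)&(P[:,2]<.150)]
    a=np.degrees(np.arctan2(s[:,1]-N[1],s[:,0]-N[0])); h,e=np.histogram(a%360,36,(0,360)); return [(int(e[i]),h[i]) for i in np.nonzero(h)[0]],s
for f in('side0','i0','t0'): print(f,wing(f'pics/{f}.npz',(150,200,270,290))[0])
```

```text
20.23 w0.0292 [0.4973 0.1646 0.1242] [ 1.7967e+02  1.6000e-01 -1.9710e+01] F [-5.2 -9.4  4.7] M [-1.734  0.448  0.605]
side0 [(170, np.int64(83)), (180, np.int64(18))]
i0 [(170, np.int64(90)), (180, np.int64(19))]
t0 [(110, np.int64(15)), (120, np.int64(58)), (130, np.int64(17))]
```

View pics/t0.png

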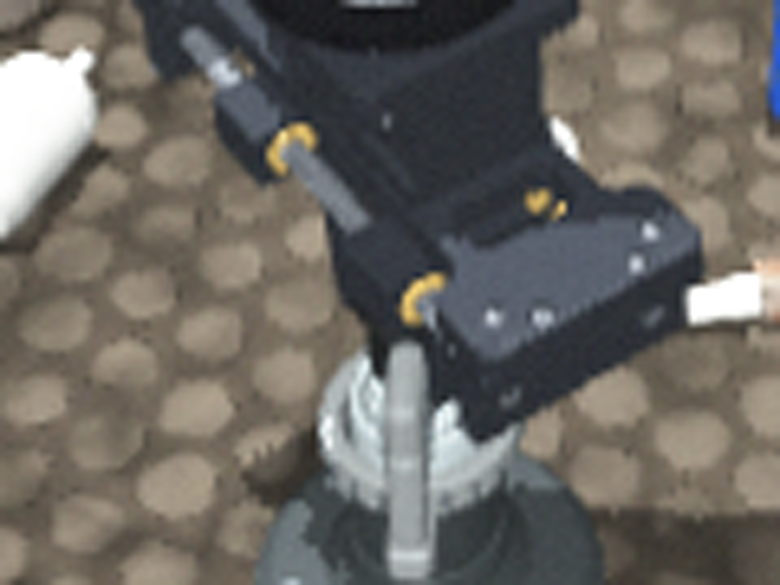

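The wing now points at about 123° (it started at about 178°), and torque is rising. I'll keep pushing a little to be sure it is against the stop, tracking the wing angle.

```bash
cat > push.py <<'E'
import sys
from h import *
def ang(d):
    P=cloud('side',d,(190,240,240,290));r=np.hypot(P[:,0]-N[0],P[:,1]-N[1])
    s=P[(r>.03)&(r<.053)&(P[:,2]>.112)&(P[:,2]<.150)]; a=np.degrees(np.arctan2(s[:,1]-N[1],s[:,0]-N[0])); s=s[(a>95)&(a<150)];a=a[(a>95)&(a<150)]
    return np.median(a).round(2),a.mean().round(2),len(a)
if __name__=='__main__':
    print('before',ang(np.load('pics/t0.npz')['d']))
    for y in map(float,sys.argv[1:]):
        arm.move_linear(tcp(y,.1245),v=.03,rotation=[180,0,y]);arm.dwell(.15)
        s=st(); im,d=imaging.get_image('side');np.savez('pics/p.npz',im=im,d=d);print(y,ang(d))
        if abs(s['wrist_torque'][2])>1.6 or np.linalg.norm(s['contact_force'])>30:print('stop');break
E
python3 push.py -21.5 -23 -24.5 -26
```

```text
before (np.float64(126.39), np.float64(126.83), 117)
20.68 w0.0292 [0.497  0.1641 0.1243] [179.61   0.18 -21.22] F [ -5.1 -10.4   4.8] M [-1.841  0.596  0.616]
-21.5 (np.float64(126.12), np.float64(126.49), 117)
21.12 w0.0293 [0.4966 0.1638 0.1242] [179.56   0.19 -22.68] F [ -5.6 -10.2   6. ] M [-1.941  0.797  0.798]
-23.0 (np.float64(125.51), np.float64(125.63), 119)
21.57 w0.0289 [0.4962 0.1633 0.1242] [179.49   0.22 -24.23] F [ -6.6 -10.5   7.4] M [-2.148  1.034  0.634]
-24.5 (np.float64(125.18), np.float64(125.12), 109)
22.02 w0.0294 [0.4958 0.163  0.1242] [179.43   0.23 -25.69] F [ -7.6 -10.4   7.7] M [-2.214  1.118  0.779]
-26.0 (np.float64(125.23), np.float64(125.22), 105)
```

Run:
```python
from h import *
from push import ang
def top(f,name='side',box=(185,225,245,290)):
    d=np.load(f)['d'];P=cloud(name,d,box);r=np.hypot(P[:,0]-N[0],P[:,1]-N[1])
    s=P[(r>.018)&(r<.055)&(P[:,2]>.147)&(P[:,2]<.158)];m=s.mean(0)
    a=np.degrees(np.arctan2(m[1]-N[1],m[0]-N[0]))%360; return len(s),m.round(4),a.round(1)
print(top('pics/side0.npz'),top('pics/i0.npz'),top('pics/p.npz'))
y=-26.;a=np.radians(y)
for k in(.0015,.003):
    p=np.array(tcp(y,.1245)); p[:2]+=k*np.array([-np.sin(a),np.cos(a)])
    arm.move_linear(p,v=.02);arm.dwell(.2);s=st();im,d=imaging.get_image('side');print(k,ang(d))
    np.savez('pics/p.npz',im=im,d=d)
    if np.linalg.norm(s['contact_force'])>30:break
print(top('pics/p.npz'))
view(im,'p1',(170,210,260,278),8.5)
```

```text
(71, array([0.4618, 0.1652, 0.1509]), np.float64(178.6)) (129, array([0.4753, 0.1685, 0.1514]), np.float64(169.9)) (72, array([0.4788, 0.1942, 0.1509]), np.float64(123.7))
22.52 w0.0291 [0.4958 0.163  0.1242] [179.29   0.26 -25.73] F [-10.2 -13.   10.4] M [-2.612  1.378  0.861]
0.0015 (np.float64(125.57), np.float64(125.25), 113)
23.02 w0.0294 [0.4958 0.1631 0.1242] [179.14   0.28 -25.76] F [-10.  -15.7  13.3] M [-3.049  1.629  0.887]
0.003 (np.float64(124.99), np.float64(124.99), 110)
(72, array([0.4779, 0.195 , 0.1507]), np.float64(124.0))
```

View pics/p1.png

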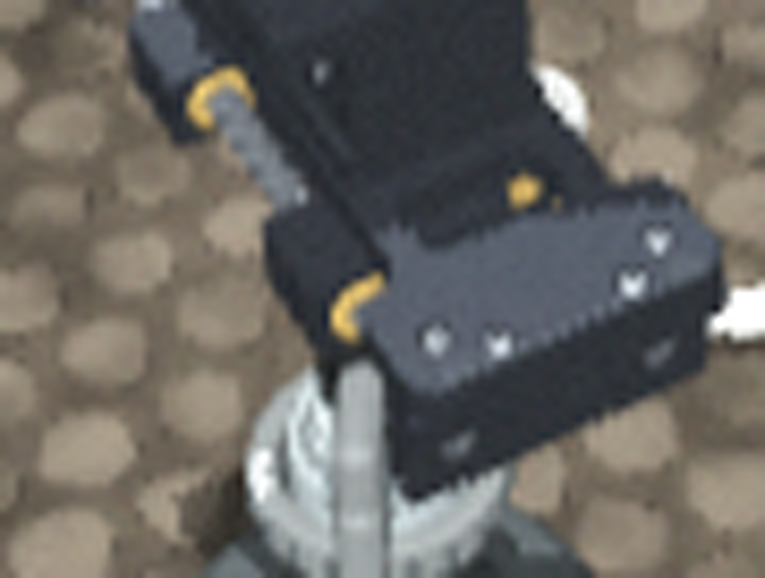

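The wing did not move when the push was nearly doubled, so it is on its stop. The total turn is about 55°. I'll relax the excess side load, keep the grip, and check the result.

Run:
```python
from h import *
from push import ang
arm.move_linear(tcp(-25.5,.1245),v=.02,rotation=[180,0,-25.5]);st()
arm.move_linear([.4965,.1640,.1243],v=.02,rotation=[180,0,-25]);arm.dwell(.3);st()
im,d=imaging.get_image('side');np.savez('pics/f.npz',im=im,d=d);print(ang(d))
it,dt=imaging.get_image('top')
o=[cv2.resize(im[200:290,150:270],(400,300),interpolation=cv2.INTER_CUBIC),cv2.resize(it[180:255,120:220],(400,300),interpolation=cv2.INTER_CUBIC)]
a,b=cv2.resize(im,(400,300)),cv2.resize(it,(400,300))
view(np.vstack([np.hstack(o),np.hstack([a,b])]),'f')
# touch-free head check: dark head pixels in the depth
P=cloud('side',d,(185,225,245,290));r=np.hypot(P[:,0]-N[0],P[:,1]-N[1]);s=P[(r<.021)&(P[:,2]>.1)&(P[:,2]<.15)];print(len(s),np.percentile(s[:,2],[0,25,50,75,100]).round(4) if len(s) else '')
```

```text
23.38 w0.0289 [0.4959 0.1631 0.1242] [179.46   0.23 -25.22] F [ -7.8 -10.9   8.5] M [-2.18   1.158  0.667]
24.05 w0.0289 [0.4959 0.1631 0.1243] [ 1.799e+02  2.000e-02 -2.473e+01] F [-1.3 -7.   1.1] M [-1.298 -0.053  0.418]
(np.float64(125.14), np.float64(125.09), 107)
46 [0.1001 0.1011 0.1234 0.1369 0.1494]
```

View pics/f.png

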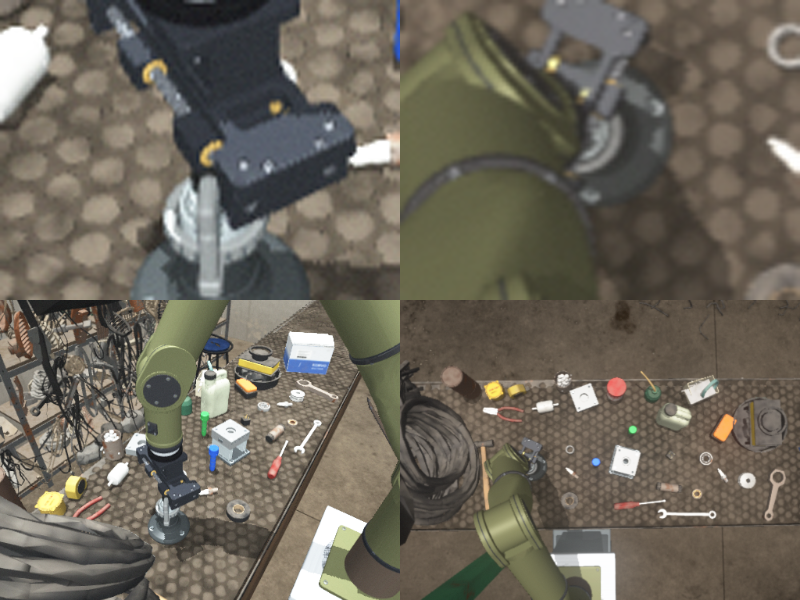

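The final pictures show the wing swung round to about 124°, the hand still on the head, and everything else where it started. Handing in.

```bash
python3 -c "
from h import *
st();arm.finish_job()"
```

```text
24.15 w0.0288 [0.4959 0.1631 0.1242] [ 1.799e+02  3.000e-02 -2.473e+01] F [-1.  -6.9  1.8] M [-1.309 -0.074  0.379]
the job is handed in; nothing more can be done
```

I lifted the black-headed leg out of the mould, lowered it into the collet and held it at the top groove. I then swung the wing clockwise to its stop without letting go, and handed in at about 24 s with the hand still gripping the leg.

**Depth:** The camera estimates of leg height spread over about 3 mm. I set the depth by lowering the leg until its head lightly touched the collet top (about 5 N), then raising it 14 mm. By the arm's readings the groove was within about 0.5 mm of the collet top. The gripper hid the groove at the end, so I did not see it there.

**Lever:** The wing turned about 55° (178.6° to 124°). It did not move further when I pushed about 50–60 % harder, so I take it to be on its stop. I did not pull on the leg to prove the lock.

**Final state:**
- The fingers were 28.8 mm apart on the head.
- The tool was within 0.1° of vertical, with about 7 N of side force still on the wing.
- The last wide pictures showed no bystander moved.

**Disagreements:**
- The leg sat about 3 mm off the fingers' centre along the pads, although it had measured centred in the mould. I corrected for this before inserting it.
- With the wing at its stop, the hand had shifted a few mm sideways from where I commanded it, so I relaxed that load before handing in.

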